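Seat the grinding cup on the bench mill and hold it running

ROBOT

A 6-joint arm with a two-finger parallel gripper is mounted at the origin on a cart in front of the work surface, level with it; the furniture and walls round the work are solid. World frame = base frame: x ahead of the robot, y to its left, z up, the work surface at z = 0. Lengths are in m, angles in degrees, forces in N, time in s.
With the tool pointing down it reaches from about 0.35 to 0.925 m from the base axis. Payload 6.4 kg.
Tool frame: the origin (TCP) lies at the centre of the arm's flange, where the gripper is bolted on; the fingertips stand arm.tips_ahead ahead of it and the grasp point (between the pads) lies 180 mm ahead of it (arm.tips_ahead is the distance from the TCP to the fingertips, in m); z points along the fingers, y is the direction in which the jaws open and shut (so a half turn about z gives the same grasp; the last joint's range is limited). The gripper opens to 94 mm and grips with 3 to 60 N. Pads are 16 mm wide; open, the fingers measure 119 mm over their backs; the gripper's body (75 mm by 177 mm) begins 78 mm behind the grasp point.
Start: joints at [55.972, 14.043, 89.255, -0, 76.702, -9.975], TCP at [0.265, 0.594, 0.405] pointing down, gripper open.
Joint ranges: [-179.41, 179.41], [-58.25, 129.5], [7.25, 145.43], [-54.29, 234.29], [11.92, 165.04], [-157.13, 157.13]. Speed limits (degrees/s): [147.25, 147.25, 180, 180, 180, 180].

INTERFACE

Orientations are given as a 3x3 rotation matrix whose columns are the frame's x, y, z axes.
In Python, from station import arm gives the robot as it stands. The module is installed in compiled form; this text tells all that it offers.
- The arm moves only by the tool carry_out, never from a script. Its argument "commands" is a list of rows, each an object of numbers: "dx", "dy", "dz": the shift along the tool's x, y, z in cm; "twist": the turn about the tool's z in degrees. In form: [{"dx": .., "dy": .., "dz": .., "twist": ..}, ...]. A call has 1 to 10 rows; each row shifts and turns the commanded pose from where the row before left it, along the tool's axes as they then stand; what a row does not reach is not made up. A row lasts 1/8 s, in which the tool goes at most 62.5 mm and 10.7 degrees, less where a joint would pass 70% of its speed; a pose out of reach is approached as far as the arm can. A call with a gripper value outside its range is refused whole. "gripper" is the opening in per cent of the stroke, from 0 (shut) to 100 (fully open), set as the call begins (left out, the last holds). The fingers move at their own pace and stop on an object; "grip_force" is the grip in N (left out, the last holds). Time passes only in rows, so rows that do not move let the fingers close. It gives the time, the measured TCP pose, the force and the opening at its end, in the units of the state.
- arm.read_state(): the state, without advancing time (a new reading comes with each control period).
- arm.get_image(name): name is "side" or "top" or "wrist"; returns a dict with "color" (384x512x3 uint8, red, green, blue), "fovy" (degrees; the focal length in pixels is half the picture's height over the tangent of half this angle, whatever the lens; pixels are square), "cx", "cy" (the principal point, pixels), "R" (3x3) and "t" (3): a world point X has camera coordinates R X + t. Camera axes: x right, y down, z forward; pixel columns grow to the right and rows downward; lengths in m; the calibration is good to about 2 mm. A picture is of the moment at which its call begins. There is no depth.
- arm.hand_in(): hands the job in, once; it reports no verdict.
The state is a dict: "t": time; "q": joint angles; "qd": joint speeds; "joint_torque": joint torques, N m; "tool_pos": TCP position; "ee_rot": TCP orientation; "ft_force": force on the tool from outside, world axes, zero at the start; "wrist_torque": the same for the moment, N m; "opening": finger opening in m.
Only numpy, scipy, OpenCV 4.12 (cv2) and the standard library are available. Lean on these libraries where they do the work, as an engineer would, in place of code of your own. Each camera call takes 0.05 s, during which the arm holds its last target. There are 200 camera calls.

TASK

Run the bench mill with the grinding cup, the taller steel cup with three lugs sticking out round its foot. Keep the cup upright, turn it until its lugs drop into the three slots of the mill's collar, slide it home, then press it down on the sprung plate that switches the mill on and keep pressing: finish while still holding the cup, with the plate at or near the bottom of its travel. Leave the spare cup, the tile bundle, the notebook and the tape roll where they are.

Things in the scene. Friction and masses are not known exactly. Their poses are not given: they have to be found in the camera images.
- cup_center (a point): centre of the loose grinding cup, 0.3 kg, 120 mm tall, upright on its foot: on its axis, 60 mm above its underside; z up. From 38 to 107 mm above the underside it is a plain steel cylinder 52 mm in diameter, domed above: grasp it near the top. Below are a black ribbed ring and a black foot 70 mm in diameter with three lugs; this frame's x axis points over one lug, the others are 120 degrees on
- cup_lug (a point): outer end of the lug that lies on the grinding cup's x axis, 42 mm from the cup's axis and 6 mm above its underside. Each of the three lugs is 12 mm wide, stands 7 mm out from the foot and reaches from 1 to 11 mm above the underside; foot and lugs taper over their lowest 4 mm, as does the collar's inner edge, to lead in. Grip the smooth barrel firmly: in a light grip the cup swings or slips
- mill_seat (a point): on the bench mill, a round grey motor base 124 mm across, fixed: centre of the top of its steel plate at rest, 69 mm above the table; z up, x axis through one slot. Home: cup axis here, lugs in slots, underside on the plate, so the cup's centre is 60 mm above this point, less as the plate sinks. A shaft end on the axis, 11 mm above the plate, enters the cup's hollow foot freely
- mill_slot (a point): the slot on the mill's x axis: middle of its mouth, level with the top of the black collar, 42 mm from the axis. The collar stands round the plate: inner radius 37 mm, outer 47 mm, top 84 mm above the table (15 mm above the plate). Three slots 16 mm wide, 120 degrees apart, run right through it and down past the plate. Lugs not over slots rest on the collar, 14 mm too high
- mill_plate (a joint): how far the sprung plate is pressed down, m: 0 at rest, 0.006 at its stop; the mill runs from 0.004 on. The spring carries the cup's own weight without sinking and takes about 7 N more from the hand to reach the stop
- spare_center (a point): centre (half-way up) of the spare cup, to be left alone: same 52 mm steel barrel but 92 mm tall, standing on a smooth black cap 66 mm in diameter without lugs; loose. Its place and the grinding cup's may be swapped
- tile_bundle_mid (a point): centre of a banded bundle of green tiles, 49 x 72 x 34 mm, loose, between the mill and the cups; leave it
- tally_book: spiral notebook lying on the table to the right of the cups, 148 x 109 x 13 mm, with a pen on it; origin under its centre; leave it
- masking_roll: roll of masking tape lying flat to the left of the mill, 104 mm across, 25 mm high; origin under its centre; leave it
- crate_front (a point): middle of the front wire handle of the fixed blue crate behind the mill and the tile bundle; its top is 209 mm above the table. The crate's front runs 235 mm to either side of this point along y; a second crate to its right, behind the cups, has its front 30 mm farther from the robot. Both are obstacles only

How it is judged (in metres and radians):
On the way:
1. the cup stands with its lugs meshed in the slots of the collar (horizontal distance between cup_center and mill_seat below 0.006 m and z of cup_center in the frame of mill_seat below 0.067 m and angle between cup_center's own z axis and vertical below 0.12 rad), for 0.2 s.
At the end, for the whole second after the job is handed in: Lugs in the slots, cup upright (within 7 degrees) and centred on the mill within 6 mm, its underside 3.5 mm or more below the plate's rest height, plate pressed 4 mm or more of its 6 mm, and the fingers in contact with the cup (over 2 N), all through the last second; spare cup still standing (value of joint mill_plate above 0.004 m and horizontal distance between cup_center and mill_seat below 0.006 m and z of cup_center in the frame of mill_seat below 0.0565 m and angle between cup_center's own z axis and vertical below 0.12 rad and contact force between the fingers and mill_cup above 2 N and angle between spare_center's own z axis and vertical below 0.1 rad); the arm keeps its last pose, push and grip.
It fails at once if the grinding cup is tipped by more than 35 degrees (angle between cup_center's own z axis and vertical above 0.61 rad).
It fails at once if the spare cup is knocked or moved by more than 30 mm (distance of spare_center from where it was at the start of the episode above 0.03 m).
It fails at once if the tile bundle is moved by more than 30 mm (distance of tile_bundle_mid from where it was at the start of the episode above 0.03 m).
It fails at once if the notebook or the tape roll is moved by more than 30 mm (distance of any of tally_book, masking_roll from where it was at the start of the episode above 0.03 m).
It also fails if it takes over 37 s, if anything falls off the work surface, if the arm or the gripper's body presses on something with over 40 N, if the wrist force passes 120 N, or if a joint passes its speed limit or range.

## Working session

There is one attempt and no reset: what is moved stays moved. The work goes in short steps, Python scripts to look and compute and a tool call to move; the robot and the scene stay as the last step left them, time stands still between calls to the robot, and variables do not carry over. Pictures are saved under pics/ and viewed, about 8 in all and at most 12, crops included, and the job is handed in when it is done.

Besides the shell and the picture viewer there is one more tool, called by a JSON object that holds its "name" and its "arguments", one argument or row to a line. carry_out: Moves the arm, as the interface text tells. Its arguments: {"type":"object","properties":{"commands":{"type":"array","items":{"type":"object","properties":{"dx":{"type":"number"},"dy":{"type":"number"},"dz":{"type":"number"},"twist":{"type":"number"}}}},"gripper":{"type":"number"},"grip_force":{"type":"number"}},"required":["commands"]}

```bash
mkdir -p pics; cat > h.py <<'E'
import numpy as np, cv2
from station import arm
def cam(n):
    d=arm.get_image(n); d['f']=d['color'].shape[0]/2/np.tan(np.radians(d['fovy'])/2); d['R']=np.array(d['R']); d['t']=np.array(d['t']); return d
def ray(d,u,v):
    c=-d['R'].T@d['t']; w=d['R'].T@np.array([(u-d['cx'])/d['f'],(v-d['cy'])/d['f'],1]); return c,w
def plane(d,u,v,z):
    c,w=ray(d,u,v); return c+w*(z-c[2])/w[2]
def proj(d,X):
    p=d['R']@np.array(X)+d['t']; return p[:2]/p[2]*d['f']+[d['cx'],d['cy']]
def save(d,name): cv2.imwrite(f'pics/{name}.png',d['color'][:,:,::-1])
E
python3 - <<'E'
from h import *
ims=[cam(n) for n in('top','side','wrist')]
for n,d in zip(('top','side','wrist'),ims):
    save(d,n+'0'); print(n,d['f'],d['cx'],d['cy'],(-d['R'].T@d['t']).round(3),d['R'].round(2).tolist())
big=np.hstack([d['color'] for d in ims[:2]])
s=arm.read_state(); print(s['t'],s['tool_pos'],np.round(s['ee_rot'],3).tolist(),s['opening'],arm.tips_ahead)
E
```

```text
top 358.4111846957453 247.8721453699089 192.82201101575674 [ 0.355 -0.034  1.343] [[-0.02, -1.0, 0.0], [-1.0, 0.02, -0.08], [0.08, -0.0, -1.0]]
side 421.115420230779 255.8537207739595 193.8613728595535 [ 0.138 -1.113  0.634] [[0.96, -0.29, 0.0], [-0.11, -0.39, -0.91], [0.27, 0.87, -0.41]]
wrist 273.03107938243244 255.21522589972435 196.43618463181195 [0.203 0.621 0.384] [[0.41, 0.91, -0.0], [0.89, -0.4, 0.23], [0.21, -0.1, -0.97]]
0.15 [0.26484608 0.59341457 0.4038002 ] [[-0.913, 0.408, -0.001], [0.408, 0.913, -0.001], [0.0, -0.001, -1.0]] 0.09393415057559229 0.1992
```

View pics/top0.png

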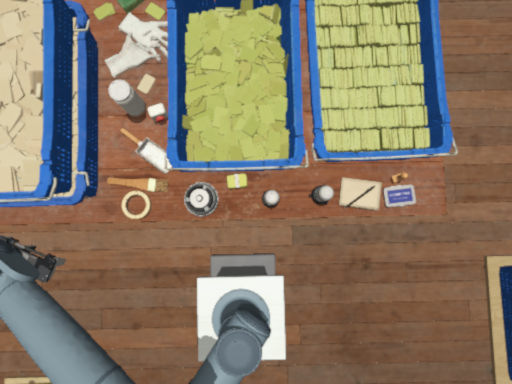

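View pics/side0.png

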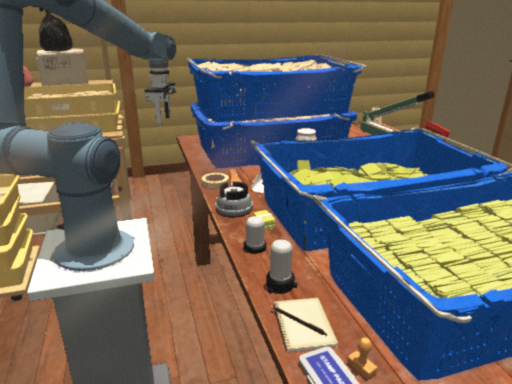

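The grinding cup is the right-hand one: top (322,194), side (281,265). The spare is at top (271,198), the mill at top (201,199) and the tiles at (237,181). Next I enlarge these.

```bash
python3 - <<'E'
from h import *
t=cv2.imread('pics/top0.png'); s=cv2.imread('pics/side0.png')
c=lambda im,x,y,w,h,k:cv2.resize(im[y:y+h,x:x+w],(w*k,h*k),interpolation=cv2.INTER_CUBIC)
a=np.hstack([c(t,176,176,50,37,8),c(t,297,176,50,37,8)]); b=np.hstack([c(s,205,175,66,49,6),c(s,246,230,67,49,6)])
b=cv2.resize(b,(800,294)); cv2.imwrite('pics/m1.png',np.vstack([a,b]))
from station import arm
d=cam('top')
for n,u,v,z in(('mill',201,199,.08),('tile',237,181,.034),('spare',271,198,.092),('cup',322,193,.1),('book',360,194,.013),('roll',136,205,.025)): print(n,plane(d,u,v,z).round(3))
E
```

```text
mill [0.434 0.127 0.08 ]
tile [0.5   0.    0.034]
spare [ 0.431 -0.119  0.092]
cup [ 0.444 -0.296  0.1  ]
book [ 0.443 -0.456  0.013]
roll [0.421 0.374 0.025]
```

View pics/m1.png

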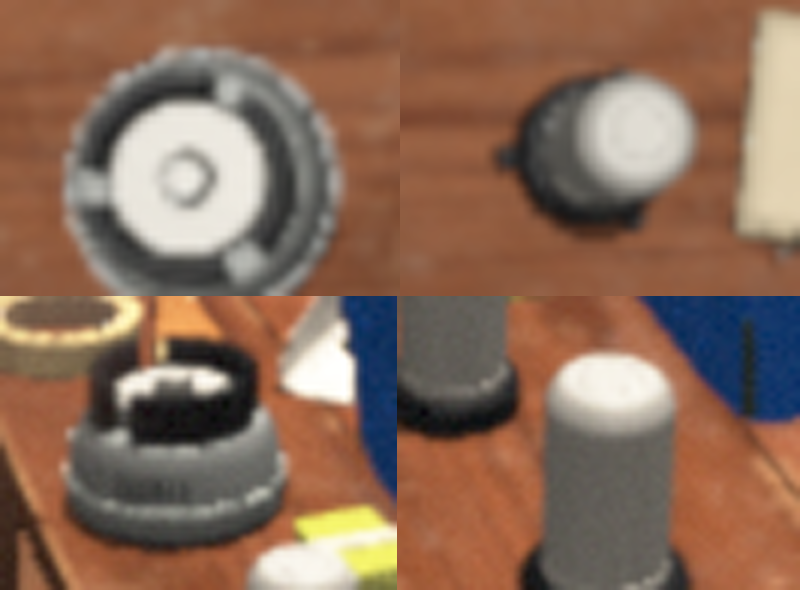

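```bash
python3 - <<'E'
from h import *
d=cam('top')
def ang(c,p): return np.degrees(np.arctan2(p[1]-c[1],p[0]-c[0]))
P=lambda x,y,z,ox:plane(d,ox+x/8-.5,176+y/8-.5,z)
m=P(187,178,.069,176); print('mill',m.round(4))
for x,y in((90,185),(228,90),(242,262)):
    for z in(.06,.075):
        p=P(x,y,z,176); print(p.round(3),np.hypot(*(p-m)[:2]).round(3),ang(m,p).round(1))
# mill outer circle centre and shaft
print('shaft',P(185,176,.08,176).round(4))
c=P(640-400,134,.118,297); print('cup dome',c.round(4))
f=P(583-400,155,.012,297); print('foot',f.round(4))
for x,y in((505,157),(635,215)):
    p=P(x-400,y,.009,297); print(p.round(3),np.hypot(*(p-c)[:2]).round(3),ang(c,p).round(1))
c,w=ray(d,240,160); print('crate',plane(d,240,163,.209).round(3),plane(d,380,155,.209).round(3))
E
```

```text
mill [0.4398 0.1364 0.069 ]
[0.438 0.181 0.06 ] 0.045 92.0
[0.437 0.179 0.075] 0.042 93.4
[0.48  0.119 0.06 ] 0.044 -24.0
[0.478 0.117 0.075] 0.043 -27.0
[0.402 0.114 0.06 ] 0.044 -148.7
[0.402 0.112 0.075] 0.045 -147.2
shaft [0.4399 0.1358 0.08  ]
cup dome [ 0.4452 -0.3078  0.118 ]
foot [ 0.4438 -0.3045  0.012 ]
[ 0.444 -0.269  0.009] 0.039 91.8
[ 0.415 -0.328  0.009] 0.036 -145.4
crate [ 0.539 -0.015  0.209] [ 0.554 -0.463  0.209]
```

{"name": "carry_out", "arguments": {
  "commands": [
    {"dy": -6},
    {"dy": -6},
    {"dy": -6},
    {"dy": -6},
    {"dy": -6},
    {"dy": -6},
    {"dy": -6},
    {"dx": -3, "dy": -5},
    {"dx": -3, "dy": -5}
  ]
}}

```text
schema error: expected keys dx, dy, dz, twist
```

{"name": "carry_out", "arguments": {
  "commands": [
    {"dx": 0, "dy": -6, "dz": 0, "twist": 0},
    {"dx": 0, "dy": -6, "dz": 0, "twist": 0},
    {"dx": 0, "dy": -6, "dz": 0, "twist": 0},
    {"dx": 0, "dy": -6, "dz": 0, "twist": 0},
    {"dx": -3, "dy": -5, "dz": 0, "twist": 0},
    {"dx": -3, "dy": -5, "dz": 0, "twist": 0},
    {"dx": -3, "dy": -5, "dz": 0, "twist": 0},
    {"dx": -3, "dy": -5, "dz": 0, "twist": 0},
    {"dx": -3, "dy": -5, "dz": 0, "twist": 0},
    {"dx": 0, "dy": 0, "dz": 0, "twist": 0}
  ]
}}

```text
t: 1.5
tool_pos: [0.2222, 0.0968, 0.4043]
ee_rot: [[-0.906, 0.422, -0.012], [0.422, 0.906, -0.006], [0.009, -0.01, -1.0]]
ft_force: [0.2, -0.4, -0.5]
opening: 0.0942
```

```bash
python3 - <<'E'
from h import *
d=cam('wrist'); save(d,'w1'); s=arm.read_state(); print(s['t'],s['tool_pos'],s['q'])
print(proj(d,[.44,.136,.069]),proj(d,[.445,-.305,.06]),(-d['R'].T@d['t']).round(3),d['R'].round(3).tolist())
E
```

```text
1.55 [0.2214169  0.09864884 0.40451106] [ -3.53589691 -58.18099024 142.49256095  -0.3446928   96.3530485
 -68.98996394]
[353.82433302 325.00067448] [ 81.27190238 427.49779678] [0.161 0.125 0.385] [[0.422, 0.906, -0.009], [0.884, -0.41, 0.225], [0.2, -0.103, -0.974]]
```

{"name": "carry_out", "arguments": {
  "commands": [
    {"dx": -4.5, "dy": 3, "dz": 0, "twist": 0},
    {"dx": -4.5, "dy": 3, "dz": 0, "twist": 0},
    {"dx": -4.5, "dy": 3, "dz": 0, "twist": 0},
    {"dx": -4.5, "dy": 3, "dz": 0, "twist": 0},
    {"dx": 0, "dy": 0, "dz": 0, "twist": 0},
    {"dx": 0, "dy": 0, "dz": 0, "twist": 0}
  ]
}}

```text
t: 2.3
tool_pos: [0.4278, 0.1378, 0.4024]
ee_rot: [[-0.915, 0.403, -0.013], [0.403, 0.915, -0.006], [0.009, -0.01, -1.0]]
ft_force: [-0.2, 0.1, -0.4]
opening: 0.094
```

```bash
python3 - <<'E'
from h import *
d=cam('wrist'); save(d,'w2'); s=arm.read_state(); print(s['t'],s['tool_pos'],s['q'])
u,v=proj(d,[.44,.136,.075]);print(u,v)
u0,v0=int(u)-80,int(v)-60; print(u0,v0)
cv2.imwrite('pics/w2c.png',cv2.resize(cv2.imread('pics/w2.png')[v0:v0+120,u0:u0+160],None,fx=5,fy=5,interpolation=cv2.INTER_CUBIC))
E
```

```text
2.35 [0.42747042 0.13736183 0.40288867] [  3.34252802 -14.06087681 117.5449111   -0.28751596  77.1832675
 -62.75158387]
260.870454538629 203.35594027824993
180 143
```

View pics/w2c.png

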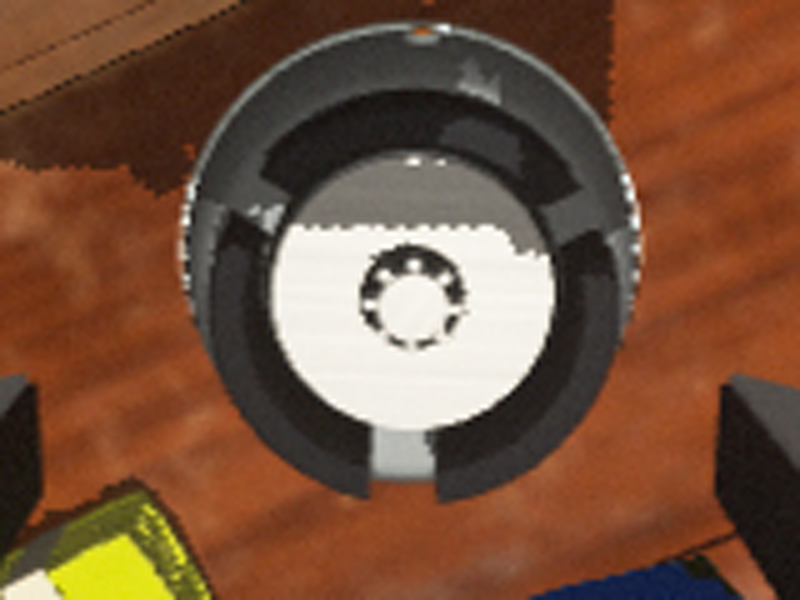

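```bash
python3 - <<'E'
from h import *
d=cam('wrist')
P=lambda x,y,z:plane(d,180+x/5-.4,143+y/5-.4,z)
m=P(413,289,.069); print('plate',m.round(4),'shaft',P(413,297,.08).round(4))
for n,x,y in(('L',246,190),('B',404,499),('R',601,211)):
    p=P(x,y,.084); v=(p-m)[:2]; print(n,p.round(4),np.hypot(*v).round(4),np.degrees(np.arctan2(v[1],v[0])).round(1))
for x,y in((413,432),(413,148),(270,290),(557,290)): print(np.hypot(*(P(x,y,.069)-m)[:2]).round(4))
E
```

```text
plate [0.439  0.1378 0.069 ] shaft [0.4382 0.138  0.08  ]
L [0.3998 0.1141 0.084 ] 0.0459 -148.9
B [0.4812 0.1169 0.084 ] 0.0471 -26.4
R [0.436  0.1846 0.084 ] 0.0469 93.7
0.0358
0.0337
0.034
0.0342
```

{"name": "carry_out", "arguments": {
  "commands": [
    {"dx": -3.3, "dy": -6, "dz": 0, "twist": 0},
    {"dx": -2.3, "dy": -5, "dz": 0, "twist": 0},
    {"dx": -2.3, "dy": -5, "dz": 0, "twist": 0},
    {"dx": -2.3, "dy": -5, "dz": 0, "twist": 0},
    {"dx": -2.3, "dy": -5, "dz": 0, "twist": 0},
    {"dx": -2.3, "dy": -5, "dz": 0, "twist": 0},
    {"dx": -2.3, "dy": -5, "dz": 0, "twist": 0},
    {"dx": -2.3, "dy": -4, "dz": 0, "twist": 0},
    {"dx": 0, "dy": 0, "dz": 0, "twist": 0},
    {"dx": 0, "dy": 0, "dz": 0, "twist": 0}
  ]
}}

```text
t: 3.65
tool_pos: [0.442, -0.3015, 0.4056]
ee_rot: [[-0.913, 0.407, -0.011], [0.407, 0.913, -0.006], [0.008, -0.01, -1.0]]
ft_force: [-0.5, 0.7, 0.9]
opening: 0.0943
```

```bash
python3 - <<'E'
from h import *
d=cam('wrist'); save(d,'w3'); s=arm.read_state(); print(s['t'],s['tool_pos'],s['q'])
u,v=proj(d,[.445,-.305,.05]);print(u,v)
u0,v0=int(np.clip(u-80,0,352)),int(np.clip(v-60,0,264)); print(u0,v0)
cv2.imwrite('pics/w3c.png',cv2.resize(cv2.imread('pics/w3.png')[v0:v0+120,u0:u0+160],None,fx=5,fy=5,interpolation=cv2.INTER_CUBIC))
E
```

```text
3.7 [ 0.44215605 -0.30122175  0.4054241 ] [ -46.3055538    -1.42380904  105.96783585   -0.72709447   75.6533682
 -112.14003362]
256.44313543739526 191.30664416310324
176 131
```

View pics/w3c.png

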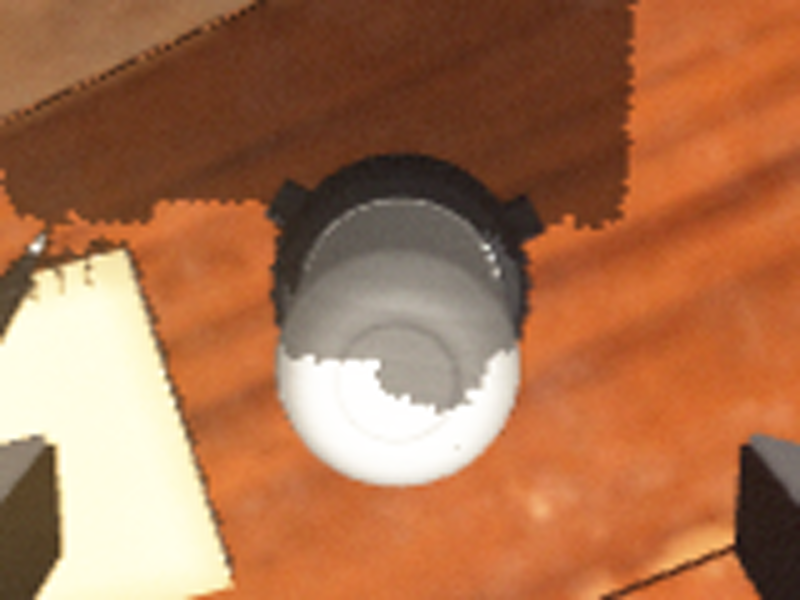

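```bash
python3 - <<'E'
from h import *
d=cam('wrist')
P=lambda x,y,z:plane(d,176+x/5-.4,131+y/5-.4,z)
m=P(398,384,.12); print('dome',m.round(4))
a,b=P(279,199,.009),P(536,213,.009)
print(a.round(4),b.round(4),np.linalg.norm(a-b).round(4),'expect',.042*3**.5)
# centre from the two lugs (a,b 120 deg apart)
mid=(a+b)/2; n=np.array([-(b-a)[1],(b-a)[0]])/np.linalg.norm((b-a)[:2])
for sg in(1,-1):
    c=mid[:2]+sg*n*.021; print('c',c.round(4),[np.degrees(np.arctan2(*(p[:2]-c)[::-1])).round(1) for p in(a,b)])
# foot sides
for y,x1,x2,z in((260,273,527,.012),): 
    p,q=P(x1,y,z),P(x2,y,z); print(p.round(4),q.round(4),np.linalg.norm(p-q))
E
```

```text
dome [ 0.4463 -0.3062  0.12  ]
[ 0.4117 -0.3282  0.009 ] [ 0.4443 -0.2644  0.009 ] 0.0715 expect 0.07274613391789285
c [ 0.4093 -0.2867] [np.float64(-86.6), np.float64(32.5)]
c [ 0.4467 -0.3059] [np.float64(-147.5), np.float64(93.4)]
[ 0.4263 -0.3365  0.012 ] [ 0.4549 -0.2719  0.012 ] 0.07068096039011915
```

Cup axis is at (0.4465, −0.306) with lugs at about 93° mod 120. The mill is at (0.439, 0.137) with slots at about 93°. They agree between the top and wrist views and match the given sizes, so almost no turn is needed.

{"name": "carry_out", "arguments": {
  "commands": [
    {"dx": -0.7, "dy": -0.1, "dz": 3, "twist": 0},
    {"dx": 0, "dy": 0, "dz": 4, "twist": 0},
    {"dx": 0, "dy": 0, "dz": 4, "twist": 0},
    {"dx": 0, "dy": 0, "dz": 2.6, "twist": 0},
    {"dx": 0, "dy": 0, "dz": 0, "twist": 0},
    {"dx": 0, "dy": 0, "dz": 0, "twist": 0},
    {"dx": 0, "dy": 0, "dz": 0, "twist": 0}
  ]
}}

```text
t: 4.62
tool_pos: [0.4473, -0.3075, 0.2707]
ee_rot: [[-0.913, 0.407, -0.01], [0.407, 0.913, -0.008], [0.006, -0.011, -1.0]]
ft_force: [0.4, -0.5, -1.2]
opening: 0.0941
```

{"name": "carry_out", "arguments": {
  "commands": [
    {"dx": 0, "dy": 0.2, "dz": 0, "twist": 0},
    {"dx": 0, "dy": 0, "dz": 0, "twist": 0},
    {"dx": 0, "dy": 0, "dz": 0, "twist": 0},
    {"dx": 0, "dy": 0, "dz": 0, "twist": 0},
    {"dx": 0, "dy": 0, "dz": 0, "twist": 0},
    {"dx": 0, "dy": 0, "dz": 0, "twist": 0},
    {"dx": 0, "dy": 0, "dz": 0, "twist": 0},
    {"dx": 0, "dy": 0, "dz": 0, "twist": 0},
    {"dx": 0, "dy": 0, "dz": 0, "twist": 0},
    {"dx": 0, "dy": 0, "dz": 0, "twist": 0}
  ],
  "gripper": 0,
  "grip_force": 45
}}

```text
t: 5.88
tool_pos: [0.4476, -0.3055, 0.2688]
ee_rot: [[-0.913, 0.408, -0.012], [0.408, 0.913, -0.006], [0.009, -0.01, -1.0]]
ft_force: [0.1, 1.2, 0.7]
opening: 0.0514
```

{"name": "carry_out", "arguments": {
  "commands": [
    {"dx": 0, "dy": 0, "dz": -1, "twist": 0},
    {"dx": 0, "dy": 0, "dz": -3, "twist": 0},
    {"dx": 0, "dy": 0, "dz": -4, "twist": 0},
    {"dx": 0, "dy": 0, "dz": -4, "twist": 0},
    {"dx": 0, "dy": 0, "dz": -2, "twist": 0},
    {"dx": 0, "dy": 0, "dz": 0, "twist": 0}
  ]
}}

```text
t: 6.62
tool_pos: [0.4494, -0.3049, 0.4108]
ee_rot: [[-0.913, 0.408, -0.009], [0.408, 0.913, -0.009], [0.005, -0.012, -1.0]]
ft_force: [-0.1, -0.1, -2.9]
opening: 0.0516
```

{"name": "carry_out", "arguments": {
  "commands": [
    {"dx": 1, "dy": 2, "dz": 0, "twist": 0},
    {"dx": 2.1, "dy": 4.5, "dz": 0, "twist": 0},
    {"dx": 2.1, "dy": 4.5, "dz": 0, "twist": 0},
    {"dx": 2.1, "dy": 4.5, "dz": 0, "twist": 0},
    {"dx": 2.1, "dy": 4.5, "dz": 0, "twist": 0},
    {"dx": 2.1, "dy": 4.5, "dz": 0, "twist": 0},
    {"dx": 2.1, "dy": 4.5, "dz": 0, "twist": 0},
    {"dx": 2.1, "dy": 4.5, "dz": 0, "twist": 0},
    {"dx": 2.1, "dy": 4.5, "dz": 0, "twist": 0},
    {"dx": 1, "dy": 2.1, "dz": 0, "twist": 0}
  ]
}}

```text
t: 7.88
tool_pos: [0.4393, 0.1408, 0.4045]
ee_rot: [[-0.914, 0.405, -0.015], [0.405, 0.914, -0.005], [0.012, -0.011, -1.0]]
ft_force: [0.2, -0.9, -3.5]
opening: 0.0514
```

{"name": "carry_out", "arguments": {
  "commands": [
    {"dx": 0, "dy": 0, "dz": 1, "twist": 0},
    {"dx": 0, "dy": 0, "dz": 1, "twist": 0},
    {"dx": 0, "dy": 0, "dz": 0, "twist": 0},
    {"dx": 0, "dy": 0, "dz": 0, "twist": 0},
    {"dx": 0, "dy": 0, "dz": 0, "twist": 0}
  ]
}}

```text
t: 8.5
tool_pos: [0.441, 0.1376, 0.3868]
ee_rot: [[-0.913, 0.408, -0.011], [0.408, 0.913, -0.006], [0.008, -0.01, -1.0]]
ft_force: [0.5, 0.3, -3.5]
opening: 0.0514
```

```bash
python3 - <<'E'
from h import *
s=arm.read_state(); print(s['t'],s['tool_pos'],s['opening'])
ims=[]
for n in('wrist','side'):
    d=cam(n); save(d,n+'4'); z=s['tool_pos'][2]-.209
    u,v=proj(d,[.439,.137,.12]); u0,v0=int(np.clip(u-50,0,412)),int(np.clip(v-75,0,234)); print(n,u0,v0)
    ims.append(cv2.resize(cv2.imread(f'pics/{n}4.png')[v0:v0+150,u0:u0+100],None,fx=4,fy=4,interpolation=cv2.INTER_CUBIC))
cv2.imwrite('pics/m4.png',np.hstack(ims))
E
```

```text
8.5 [0.44099041 0.13756725 0.38680131] 0.051419104132602284
wrist 206 130
side 183 101
```

View pics/m4.png

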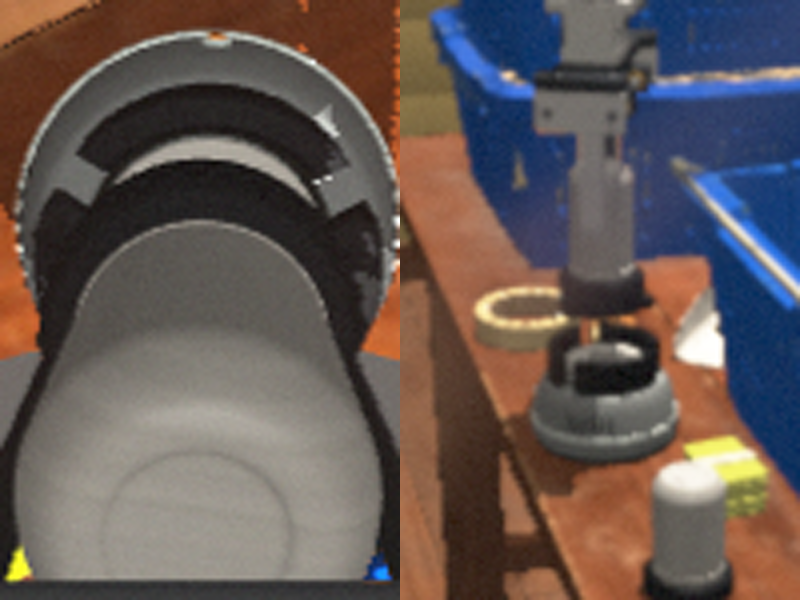

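The cup hangs upright, centred to within about 1 mm, with its underside about 34 mm above the collar. I'll lower it to just above the collar and check the lugs.

{"name": "carry_out", "arguments": {
  "commands": [
    {"dx": 0, "dy": 0, "dz": 1.5, "twist": 0},
    {"dx": 0, "dy": 0, "dz": 1.2, "twist": 0},
    {"dx": 0, "dy": 0, "dz": 0, "twist": 0},
    {"dx": 0, "dy": 0, "dz": 0, "twist": 0},
    {"dx": 0, "dy": 0, "dz": 0, "twist": 0}
  ]
}}

```text
t: 9.22
tool_pos: [0.4406, 0.1379, 0.3599]
ee_rot: [[-0.913, 0.407, -0.011], [0.408, 0.913, -0.006], [0.008, -0.01, -1.0]]
ft_force: [0.2, -0.5, -3.3]
opening: 0.0513
```

```bash
python3 - <<'E'
from h import *
s=arm.read_state(); print(s['t'],s['tool_pos'],s['ft_force'])
d=cam('wrist'); save(d,'w5')
im=cv2.imread('pics/w5.png')[125:225,190:320]
im=cv2.resize(im,None,fx=6,fy=6,interpolation=cv2.INTER_CUBIC)
cv2.imwrite('pics/w5c.png',(255*(im/255.)**.5).astype('uint8'))
E
```

```text
9.225 [0.44061916 0.1378912  0.3598818 ] [ 0.24961357 -0.51999025 -3.33907023]
```

View pics/w5c.png

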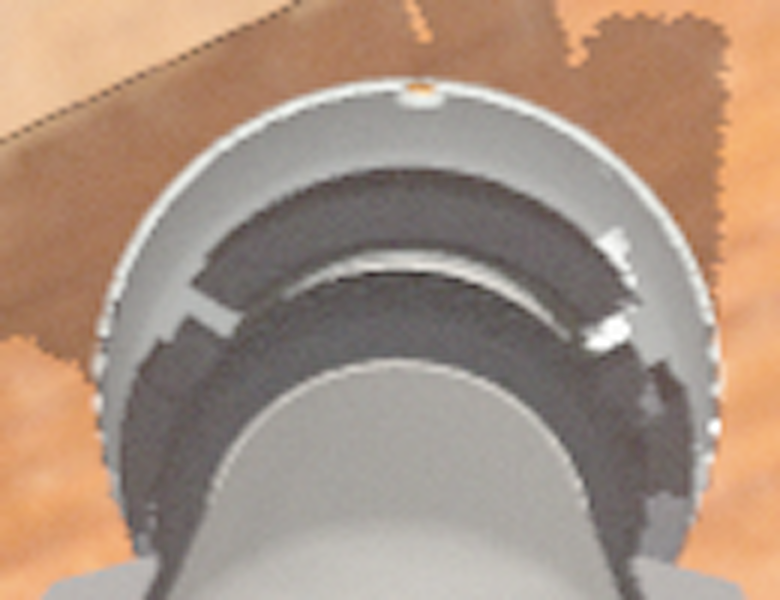

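```bash
python3 - <<'E'
from h import *
d=cam('wrist'); c=np.array([.4395,.1375])
for yaw in(90,93,96):
  for L in(0,120):
    a=np.radians(yaw+L); e=np.array([np.cos(a),np.sin(a)]); n=np.array([-e[1],e[0]])
    print(yaw,L,[((proj(d,[*(c+.042*e+s*.006*n),.102])-[190,125]+.4)*6).round(0).tolist() for s in(-1,1)])
for L in(0,120):
    a=np.radians(93+L); e=np.array([np.cos(a),np.sin(a)]); n=np.array([-e[1],e[0]])
    print('slot',L,[((proj(d,[*(c+.047*e+s*.008*n),.084])-[190,125]+.4)*6).round(0).tolist() for s in(-1,1)])
E
```

```text
90 0 [[678.0, 428.0], [648.0, 355.0]]
90 120 [[198.0, 309.0], [153.0, 373.0]]
93 0 [[674.0, 414.0], [640.0, 343.0]]
93 120 [[189.0, 320.0], [147.0, 386.0]]
96 0 [[670.0, 400.0], [632.0, 331.0]]
96 120 [[179.0, 331.0], [141.0, 400.0]]
slot 0 [[690.0, 387.0], [648.0, 298.0]]
slot 120 [[183.0, 274.0], [131.0, 357.0]]
```

```bash
python3 - <<'E'
from h import *
d=cam('wrist'); c=np.array([.4395,.1375])
th=np.radians(np.arange(0,360,1))
for n,r,z in(('collar out',.047,.084),('collar in',.037,.084),('mill base',.062,.05),('foot',.035,.106),('barrel',.026,.129)):
    q=np.array([(proj(d,[c[0]+r*np.cos(a),c[1]+r*np.sin(a),z])-[190,125]+.4)*6 for a in th])
    print(n,'top',q[q[:,1].argmin()].round(0),'left',q[q[:,0].argmin()].round(0),'right',q[q[:,0].argmax()].round(0))
E
```

```text
collar out top [406. 180.] left [115. 463.] right [696. 463.]
collar in top [406. 244.] left [177. 465.] right [634. 465.]
mill base top [406.  78.] left [ 65. 408.] right [747. 409.]
foot top [405. 276.] left [170. 502.] right [641. 502.]
barrel top [405. 367.] left [213. 553.] right [598. 550.]
```

Relative offset of cup and collar is under 1 mm and under about 1°, so I lower the cup.

{"name": "carry_out", "arguments": {
  "commands": [
    {"dx": 0, "dy": 0, "dz": 0.4, "twist": 0},
    {"dx": 0, "dy": 0, "dz": 0.4, "twist": 0},
    {"dx": 0, "dy": 0, "dz": 0.4, "twist": 0},
    {"dx": 0, "dy": 0, "dz": 0.2, "twist": 0},
    {"dx": 0, "dy": 0, "dz": 0, "twist": 0},
    {"dx": 0, "dy": 0, "dz": 0, "twist": 0}
  ]
}}

```text
t: 10.12
tool_pos: [0.4403, 0.1379, 0.3454]
ee_rot: [[-0.913, 0.408, -0.012], [0.408, 0.913, -0.005], [0.009, -0.009, -1.0]]
ft_force: [1.7, 1.9, -3.4]
opening: 0.0517
```

{"name": "carry_out", "arguments": {
  "commands": [
    {"dx": 0, "dy": 0, "dz": 0.3, "twist": 0},
    {"dx": 0, "dy": 0, "dz": 0.3, "twist": 0},
    {"dx": 0, "dy": 0, "dz": 0, "twist": 0},
    {"dx": 0, "dy": 0, "dz": 0, "twist": 0},
    {"dx": 0, "dy": 0, "dz": 0, "twist": 0},
    {"dx": 0, "dy": 0, "dz": 0, "twist": 0}
  ]
}}

```text
t: 10.88
tool_pos: [0.4403, 0.1378, 0.3394]
ee_rot: [[-0.913, 0.407, -0.011], [0.408, 0.913, -0.005], [0.008, -0.009, -1.0]]
ft_force: [3.7, 3.4, -4.5]
opening: 0.0511
```

Lugs are in and the underside is at the plate. There is a slight side load, so I'll ease 0.6 mm with it and press.

{"name": "carry_out", "arguments": {
  "commands": [
    {"dx": -0.03, "dy": 0.06, "dz": 0, "twist": 0},
    {"dx": 0, "dy": 0, "dz": 0.2, "twist": 0},
    {"dx": 0, "dy": 0, "dz": 0.2, "twist": 0},
    {"dx": 0, "dy": 0, "dz": 0, "twist": 0},
    {"dx": 0, "dy": 0, "dz": 0, "twist": 0},
    {"dx": 0, "dy": 0, "dz": 0, "twist": 0}
  ],
  "grip_force": 55
}}

```text
t: 11.62
tool_pos: [0.4408, 0.1381, 0.3358]
ee_rot: [[-0.913, 0.407, -0.012], [0.408, 0.913, -0.006], [0.008, -0.01, -1.0]]
ft_force: [-0.7, 1.0, 5.2]
opening: 0.0509
```

{"name": "carry_out", "arguments": {
  "commands": [
    {"dx": 0, "dy": 0, "dz": 0.2, "twist": 0},
    {"dx": 0, "dy": 0, "dz": 0.2, "twist": 0},
    {"dx": 0, "dy": 0, "dz": 0, "twist": 0},
    {"dx": 0, "dy": 0, "dz": 0, "twist": 0},
    {"dx": 0, "dy": 0, "dz": 0, "twist": 0},
    {"dx": 0, "dy": 0, "dz": 0, "twist": 0}
  ]
}}

```text
t: 12.38
tool_pos: [0.4408, 0.1381, 0.332]
ee_rot: [[-0.913, 0.407, -0.012], [0.407, 0.913, -0.006], [0.008, -0.01, -1.0]]
ft_force: [-0.7, 0.1, 6.1]
opening: 0.0508
```

{"name": "carry_out", "arguments": {
  "commands": [
    {"dx": 0, "dy": 0, "dz": 0.1, "twist": 0},
    {"dx": 0, "dy": 0, "dz": 0.1, "twist": 0},
    {"dx": 0, "dy": 0, "dz": 0, "twist": 0},
    {"dx": 0, "dy": 0, "dz": 0, "twist": 0},
    {"dx": 0, "dy": 0, "dz": 0, "twist": 0},
    {"dx": 0, "dy": 0, "dz": 0, "twist": 0}
  ]
}}

```text
t: 13.12
tool_pos: [0.4411, 0.1381, 0.3317]
ee_rot: [[-0.913, 0.407, -0.012], [0.407, 0.913, -0.006], [0.008, -0.011, -1.0]]
ft_force: [-6.0, 0.3, 16.7]
opening: 0.0515
```

```bash
python3 - <<'E'
from h import *
s=arm.read_state(); print(s['t'],s['tool_pos'],s['ft_force'])
d=cam('side'); save(d,'s6')
a=cv2.imread('pics/s6.png')[135:225,190:290]
d=cam('wrist'); save(d,'w6')
b=cv2.imread('pics/w6.png')[125:215,205:305]
im=cv2.resize(np.hstack([a,b]),None,fx=4,fy=4,interpolation=cv2.INTER_CUBIC)
cv2.imwrite('pics/m6.png',(255*(im/255.)**.6).astype('uint8'))
E
```

```text
13.125 [0.4410817  0.13807069 0.33168924] [-5.96704871  0.27338534 16.66191568]
```

View pics/m6.png

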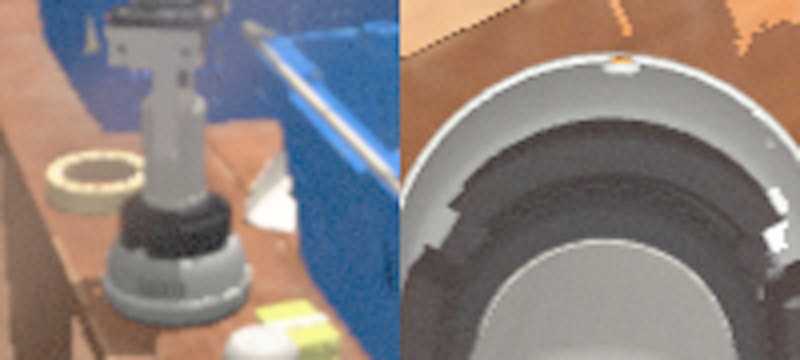

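```bash
python3 -c "
from station import arm
print(arm.hand_in()); s=arm.read_state(); print(s['t'],s['tool_pos'],s['ft_force'],s['opening'])"
```

```text
the job is handed in; nothing more can be done
None
the job is handed in; nothing more can be done
```

I lifted the grinding cup by its barrel and carried it over the spare cup to the mill. I lowered it with its lugs in the collar's slots, pressed the plate to its stop, and handed in at about 13.1 s still gripping. No turn was needed: lugs and slots both measured about 93° (mod 120°). The hand-in gives no verdict.

**Last checks**
- **Plate:** the arm stood 62.9 mm above its height at the grasp on the table. That puts the underside about 6 mm below the plate's rest height. The pressing force rose steeply by about 10 N over the last command, as at a hard stop.
- **Cup:** the pictures show it upright in the collar, with the centring estimated at about 1 mm. The fingers were closed on it at 51.5 mm opening, with the grip set to 55 N.
- **Surroundings:** the tape roll, the tile bundle and the spare cup's top appear in place in the last side-camera crop. I did not measure their positions again, and the notebook was not in that view.

**Disagreements**
- A side load of about 5 N appeared as the cup entered the slots. I eased it with a 0.6 mm shift.
- About 6 N of sideways force was left at full press.
- The wrist-camera predictions were off by 1–2 pixels for both cup and collar. I took this as a shared calibration offset.

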